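# Lock up the picnic chest: lid, hasp and retaining pin

### The job

Lock up the wooden picnic chest for the car: push its lid fully shut, swing the steel hasp strap down over the staple until it lies flush on the front, then lift the retaining pin out of the screw eye beside it and drop it upright through the staple's loop, in front of the strap, until its collar rests on the staple. Let go of everything and leave the mug, the kitchen timer and the canister where they stand.

Things in the scene. Friction and masses are not known exactly. Their poses are not given: they have to be found in the camera images.
- chest: pale wooden picnic chest, fixed, food packed inside below its rim; 180 deep, 280 wide, 145 high with its lid shut. Origin on the worktop under the middle of the front face (towards the robot); x to the back, y to the left along the front, z up. A dark wooden carrying cleat stands 16 mm out from each end.
- lid (a joint): lid, a 18 mm board of the chest's full 180 x 280 mm, hinged along the upper back edge; 0 = shut, grows as the front edge rises (starts 0.25 to 0.55 rad). Stiff hinge: it stays at any angle and must be pressed right down; 2 to 3 N near the front edge move it.
- lid_hinge (a point): point on the lid's hinge line, middle of the width, level with the lid's underside, 127 mm above the worktop; axes turn with the lid (x to the back along the board, y left, z out of its top)
- lid_front (a point): middle of the top front edge of the lid, 180 mm in front of the hinge line and 18 mm above it (lid frame); moves with the lid
- hasp (a joint): steel hasp strap hinged along the lid's top front edge; 0 = hanging flush down the chest's front, pi/2 = straight out to the front, grows outwards and up (starts 1.0 to 1.6 rad). Stiff, stays at any angle; 1 to 3 N at 30 mm from the hinge move it. 56 wide, 3 thick, 88 long; its slot (38 x 23, 44 to 67 mm below the hinge) passes over the staple; above the slot it is plain and can be pushed.
- hasp_hinge (a point): middle of the hasp's hinge line, in mid-thickness of the strap; 4 mm in front of the front face and 145 mm above the worktop when the lid is shut. Axes turn with the strap: -z runs down the strap, -x points out of its outer face.
- hasp_tail (a point): middle of the strap's rolled lower edge, 85 mm from its hinge line
- staple_eye (a point): centre of the staple's free loop, at the level of its top, 22.5 mm in front of the front face; axes as the chest's. The staple is a level U of 6 mm round steel bar on the middle of the front, 30 wide, 39 out from the face, 92 to 98 mm above the worktop; the loop opens up and down, 18 wide inside (y) and, with the hasp closed, free from 6 to 33 mm off the face.
- pin_grip (a point): centre of the loose pin's round wooden handle (24 mm in diameter, 44 high); z up along the pin. 28 mm below it is the underside of a steel collar (24 across, 4 thick); below that a steel shank 10 in diameter, 62 long, its last 8 mm tapered; 80 g. It starts hanging upright in a steel screw eye on the front, 78 to 108 mm left of the staple, as high and as far off the face as the loop.
- pin_seat (a point): centre of the underside of the pin's collar, which rests on the staple at the end; z up along the pin
- mug: green mug, 92 x 128 x 95 mm, loose, stands to the left of the chest; origin at the centre of its underside; bystander
- kitchen_timer: round kitchen timer with a red top, 60 mm across, 48 high, loose, to the right of the chest; origin at the centre of its underside; bystander
- canister: white canister with a wooden lid, 81 mm across, 178 high, loose, right of the chest towards the wall; origin at the centre of its underside; bystander

How it is judged:
By the outcome, as a careful person would: the job done as asked, in the order asked, and still so for the second after the job is handed in, with the robot touching nothing.
It also fails if it takes over 54 s, if anything falls off the work surface, if the arm or the gripper's body presses on something with over 40 N, if the wrist force passes 120 N, or if a joint passes its speed limit or range.

### The arm

A 6-joint arm with a two-finger parallel gripper is mounted at the origin on a cart in front of the work surface, level with it; the furniture and walls round the work are solid. World frame = base frame: x ahead of the robot, y to its left, z up, the work surface at z = 0. Lengths are in m, angles in rad, forces in N, time in s.
With the tool pointing down it reaches from about 0.15 to 0.775 m from the base axis. Payload 6.1 kg.
Tool frame: the origin (TCP) lies on the centre line of the jaws, within the pads' length; the fingertips stand 8 mm ahead of it and the grasp point (between the pads) lies 11 mm behind it; z points along the fingers, y is the line along which they close (so a half turn about z gives the same grasp; the last joint's range is limited). The gripper opens to 85 mm and grips with 20 to 120 N. Pads are 22 mm wide; open, the fingers measure 114 mm over their backs; the gripper's body (76 mm by 85 mm) begins 54 mm behind the grasp point. The pads swing forward as they close: fully open they stand 13 mm farther back than shut.
Start: joints at [0, 0.126, -0.04, 1.405, 0, 1.571], TCP at [0.525, -0, 0.239] pointing down, gripper open.
Joint ranges: [-2.72, 2.72], [-0.95, 1.95], [-1.27, 1.35], [-1.78, 2.02], [-1.46, 1.47], [-3.14, 3.14]. Speed limits (rad/s): [2.39, 2.39, 3.01, 3.14, 3.14, 3.14].

### API

Orientations are given as a unit quaternion [w, x, y, z].
In Python, from bench import monitor, grab_frame, workorder gives the robot as it stands.
- The arm moves only by the tool play_rows, never from a script. Its argument "increments" is one flat list of numbers, 6 for each row, row after row: the shift along the tool's x, y, z scaled (see below), then the turn, a rotation vector about the tool's x, y, z scaled (see below). A call has 1 to 20 rows; each row is the pose to reach, as a shift and turn from the pose commanded when the call began, along the tool's axes at that moment; what a row does not reach only later rows make up. The controller multiplies each number of a shift by 0.12 m and each number of a turn by 90 degrees. A row lasts 1/8 s, in which the tool goes at most 62.5 mm and 10.7 degrees, less where a joint would pass 70% of its speed; a pose out of reach is approached as far as the arm can. A call with a number of a shift or a turn outside -1 to 1 is refused whole. A call with a gripper value outside its range is refused whole. "fingers" is the opening, from 0 (shut) to 1 (fully open), set as the call begins (left out, the last holds). The fingers move at their own pace and stop on an object; "force" is the grip in N (left out, the last holds). Time passes only in rows, so rows that repeat a pose let the fingers close. It gives the time, the measured TCP pose, the force, the opening and the grip force at its end, in the units of the state.
- monitor.read_state(): the state, without advancing time (a new reading comes with each control period).
- grab_frame(name): name is "scene" or "side" or "wrist"; returns a dict with "img" (400x640x3 uint8, red, green, blue), "depth" (400x640 float32, m along the optical axis (not along the pixel's ray), 0 where there is no reading), "camera_matrix" (3x3 intrinsics, pixels), "distortion" ([k1, k2, p1, p2, k3] as OpenCV has them; the pictures are not rectified), "origin" and "orientation" of the camera in the world; the wrist camera has in their place "mount" (4x4, takes a point from camera to tool coordinates, whose origin is the TCP and whose axes are the flange's). Camera axes: x right, y down, z forward; pixel columns grow to the right and rows downward; lengths in m; the calibration is good to about 2 mm. A picture is of the moment at which its call begins: read the wrist's pose just before it.
- workorder.job_done(): hands the job in; it is judged then, once.
The state is a dict: "clock": time; "joints": joint angles; "qvel": joint speeds; "joint_efforts": joint torques, N m; "tool_pos": TCP position; "eef_rot": TCP orientation; "force": force on the tool from outside, world axes, zero at the start; "wrist_torque": the same for the moment, N m; "width": opening from 0.0 (shut) to 1.0 (fully open); "grip_force": force on a finger pad.
Only numpy, scipy, OpenCV 4.12 (cv2) and the standard library are available. Lean on these libraries where they do the work, as an engineer would, in place of code of your own. Each camera call takes 0.05 s, during which the arm holds its last target. There are 200 camera calls.

## Working session

There is one attempt and no reset: what is moved stays moved. The work goes in short steps, Python scripts to look and compute and a tool call to move; the robot and the scene stay as the last step left them, time stands still between calls to the robot, and variables do not carry over. Pictures are saved under pics/ and viewed, at most 10 in all, crops included, and the job is handed in when it is done.

Besides the shell and the picture viewer there is one more tool, called as a command line: name --argument value ..., lists and objects as JSON in quotes. play_rows: Moves the arm, as the interface text tells. Shifts and turns lie within -1 to 1; 1 stands for 0.12 m of shift or 90 degrees of turn. Its arguments: {"type":"object","properties":{"increments":{"type":"array"},"fingers":{"type":"number"},"force":{"type":"number"}},"required":["increments"]}

```bash
ls; mkdir -p pics
cat > h.py <<'E'
import numpy as np, cv2
from scipy.spatial.transform import Rotation as R
from bench import monitor, grab_frame, workorder
def rot(q): return R.from_quat([q[1],q[2],q[3],q[0]]).as_matrix()
def frame(name):
    s=monitor.read_state(); f=grab_frame(name)
    K=np.array(f['camera_matrix']);D=np.array(f['distortion'])
    if name=='wrist':
        T=np.eye(4);T[:3,:3]=rot(s['eef_rot']);T[:3,3]=s['tool_pos'];T=T@np.array(f['mount'])
    else:
        T=np.eye(4);o=np.array(f['orientation']);T[:3,:3]=o if o.shape==(3,3) else rot(o);T[:3,3]=f['origin']
    f.update(K=K,D=D,T=T);return f
def rays(f,uv):
    p=cv2.undistortPoints(np.array(uv,float).reshape(-1,1,2),f['K'],f['D']).reshape(-1,2)
    return np.c_[p,np.ones(len(p))]
def world(f):
    h,w=f['depth'].shape
    u,v=np.meshgrid(np.arange(w),np.arange(h))
    r=rays(f,np.c_[u.ravel(),v.ravel()])*f['depth'].reshape(-1,1)
    return (r@f['T'][:3,:3].T+f['T'][:3,3]).reshape(h,w,3)
def save(f,n): cv2.imwrite(f'pics/{n}.png',f['img'][:,:,::-1])
E
python3 - <<'E'
from h import *
np.set_printoptions(precision=4,suppress=True)
print(monitor.read_state())
for n in ['scene','side']:
    f=frame(n);save(f,n);print(n,f['T'],f['K'])
    np.savez(f'/tmp/{n}.npz',W=world(f),img=f['img'],d=f['depth'])
i=[cv2.imread(f'pics/{n}.png') for n in ['scene','side']]
E
```

```text
pics
{'clock': 0.0, 'joints': array([ 0.    ,  0.1264, -0.0406,  1.4054,  0.    ,  1.5708]), 'qvel': array([ 0.0009, -0.    ,  0.0004, -0.0002,  0.0003, -0.0016]), 'joint_efforts': array([ -0.0019, -43.5916,  35.2924,   0.0173,  -0.0001,  -0.    ]), 'tool_pos': array([0.5246, 0.    , 0.2385]), 'eef_rot': array([-0.0005,  0.7071,  0.7071, -0.0005]), 'force': array([-0.0447,  0.3468,  0.6379]), 'wrist_torque': array([-0.0197, -0.046 ,  0.0302]), 'grip_force': 0.0, 'width': 1.0010704190624256}
scene [[ 0.715  -0.4168  0.5613  0.1296]
 [-0.6991 -0.4287  0.5723 -0.4005]
 [ 0.0021 -0.8016 -0.5979  0.614 ]
 [ 0.      0.      0.      1.    ]] [[363.5389   0.     324.8005]
 [  0.     363.5389 199.8856]
 [  0.       0.       1.    ]]
side [[-0.8523 -0.345   0.3931  0.0623]
 [-0.5225  0.5278 -0.6696  0.9989]
 [ 0.0236 -0.7761 -0.6301  0.9946]
 [ 0.      0.      0.      1.    ]] [[503.6083   0.     327.4746]
 [  0.     503.6083 209.2593]
 [  0.       0.       1.    ]]
```

View pics/scene.png

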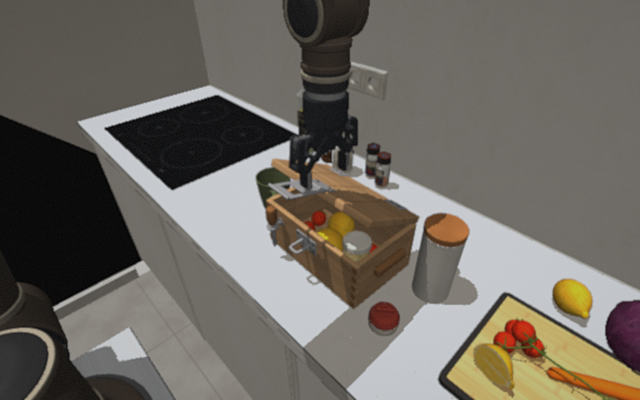

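View pics/side.png

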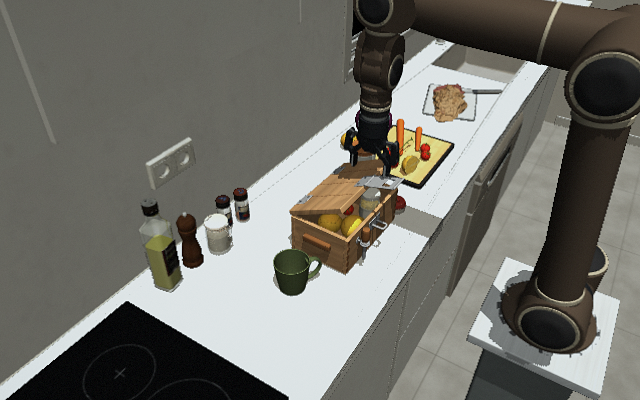

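The scene view shows the chest with the lid half open: staple ≈(302,243), pin handle ≈(270,213), timer (383,317), canister (440,258). The side view shows the staple ≈(380,222), pin ≈(365,232), hasp sticking out ≈(380,183) and mug (292,272).

```bash
python3 - <<'E'
from h import *
np.set_printoptions(precision=4,suppress=True)
S=np.load('/tmp/scene.npz');Q=np.load('/tmp/side.npz')
for n,A,uvs in [('scene',S,[(302,243),(270,213),(383,317),(440,258),(356,301),(268,207),(415,215),(320,285),(350,284),(300,187),(400,205)]),('side',Q,[(380,222),(365,232),(366,243),(345,270),(292,242),(397,187),(292,272),(320,195),(380,183)])]:
    for u,v in uvs: print(n,(u,v),A['W'][v,u])
# front face line from both clouds
P=np.r_[S['W'][180:310,255:425].reshape(-1,3),Q['W'][160:275,285:410].reshape(-1,3)]
C=np.r_[S['img'][180:310,255:425].reshape(-1,3),Q['img'][160:275,285:410].reshape(-1,3)].astype(int)
wood=(C[:,0]-C[:,2]>25)&(P[:,2]>.02)&(P[:,2]<.085)
p=P[wood][:,:2]
rng=np.random.default_rng(0)
rem=p
for k in range(3):
    best=None;bn=0
    for _ in range(1500):
        a,b=rem[rng.choice(len(rem),2,False)]
        d=b-a;L=np.linalg.norm(d)
        if L<.06: continue
        n=np.array([-d[1],d[0]])/L
        m=abs((rem-a)@n)<.0025
        if m.sum()>bn: bn=m.sum();best=m
    q=rem[best];c=q.mean(0);u,s,vt=np.linalg.svd(q-c,full_matrices=False)
    t=(q-c)@vt[0];print('line',bn,c,vt[0],np.rad2deg(np.arctan2(vt[0][1],vt[0][0])),np.percentile(t,[0.5,99.5]),[c+vt[0]*x for x in np.percentile(t,[.5,99.5])])
    rem=rem[~best]
for n,b in [('scene',(230,150,430,320)),('side',(280,150,420,280))]:
    im=cv2.imread(f'pics/{n}.png')[b[1]:b[3],b[0]:b[2]]
    cv2.imwrite(f'pics/{n}_c.png',cv2.resize(im,None,fx=3.9 if n=='scene' else 4,fy=3.5 if n=='scene' else 4,interpolation=cv2.INTER_CUBIC))
E
python3 -c "
import cv2,numpy as np
a=cv2.imread('pics/scene_c.png');b=cv2.imread('pics/side_c.png')
a=cv2.resize(a,(400,340));b=cv2.resize(b,(400,371));c=np.zeros((371,800,3),np.uint8);c[:340,:400]=a;c[:,400:]=b;cv2.imwrite('pics/both.png',c)"
```

```text
scene (302, 243) [0.4854 0.0303 0.0859]
scene (270, 213) [0.4609 0.1    0.14  ]
scene (383, 317) [ 0.4928 -0.1848  0.0394]
scene (440, 258) [ 0.608  -0.2139  0.1329]
scene (356, 301) [ 0.4909 -0.1204  0.0285]
scene (268, 207) [0.4662 0.113  0.1457]
scene (415, 215) [ 0.6595 -0.1209  0.1508]
scene (320, 285) [ 0.4835 -0.0256  0.0015]
scene (350, 284) [ 0.4838 -0.1082  0.0744]
scene (300, 187) [0.4777 0.0189 0.238 ]
scene (400, 205) [ 0.6652 -0.0796  0.1505]
side (380, 222) [0.4734 0.0102 0.0942]
side (365, 232) [0.4648 0.1212 0.1442]
side (366, 243) [0.4611 0.1168 0.1046]
side (345, 270) [0.4959 0.158  0.0207]
side (292, 242) [0.6694 0.1553 0.0329]
side (397, 187) [ 0.5515 -0.2884 -0.0025]
side (292, 272) [0.6114 0.2396 0.0193]
side (320, 195) [0.625  0.0824 0.1706]
side (380, 183) [0.4774 0.0307 0.2382]
line 1994 [ 0.4873 -0.0051] [-0.0323 -0.9995] -91.85208398474394 [-0.1649  0.1641] [array([0.4926, 0.1598]), array([ 0.482 , -0.1691])]
line 748 [ 0.5587 -0.1224] [-0.9995  0.0316] 178.1916009056526 [-0.0998  0.0717] [array([ 0.6585, -0.1256]), array([ 0.487 , -0.1202])]
line 640 [0.5795 0.1572] [-0.9996  0.0279] 178.40099619489953 [-0.0905  0.0835] [array([0.6699, 0.1546]), array([0.4959, 0.1595])]
```

View pics/both.png

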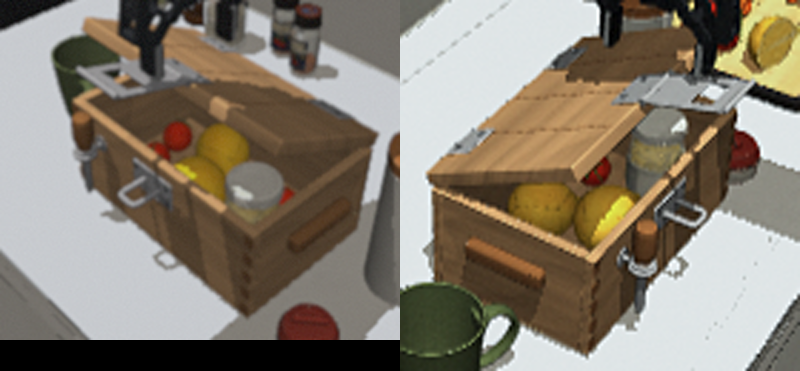

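play_rows --increments '[0.15,0.125,-0.25,0,0,-0.1,0.15,0.125,-0.25,0,0,-0.98,0.15,0.125,-0.25,0,0,-0.98,0.15,0.125,-0.25,0,0,-0.98,0.15,0.125,-0.25,0,0,-0.98,0.15,0.125,-0.25,0,0,-0.98,0.15,0.125,-0.25,0,0,-0.98,0.15,0.125,-0.25,0,0,-0.98,0.15,0.125,-0.25,0,0,-0.98,0.15,0.125,-0.25,0,0,-0.98]' --fingers 0 --force 40

```text
clock: 1.35
tool_pos: [0.5398, 0.018, 0.2689]
eef_rot: [-0.0, 0.016, 1.0, -0.0]
force: [-0.2, -0.4, 0.8]
width: -0.001
grip_force: 0.0
```

play_rows --increments '[0,0,0.2,0,0,0,0,0,0.3,0,0,0,0,0,0.4,0,0,0,0,0,0.5,0,0,0,0,0,0.6,0,0,0,0,0,0.7,0,0,0,0,0,0.8,0,0,0,0,0,0.87,0,0,0,0,0,0.92,0,0,0,0,0,0.95,0,0,0,0,0,0.97,0,0,0,0,0,0.98,0,0,0]'

```text
clock: 2.85
tool_pos: [0.54, 0.018, 0.1529]
eef_rot: [0.001, 0.016, 1.0, 0.0]
force: [-6.3, 0.1, 14.8]
width: 0.002
grip_force: 7.3
```

play_rows --increments '[0,0,-0.1,0,0,0,0,0,-0.3,0,0,0,0.3,0,-0.4,0,0,0,0.6,0,-0.4,0,0,0,0.867,0,-0.4,0,0,0,0.867,0,-0.4,0,0,0]'

```text
clock: 3.6
tool_pos: [0.4349, 0.0213, 0.2007]
eef_rot: [0.001, 0.016, 1.0, 0.0]
force: [0.9, -0.4, 0.2]
width: -0.003
grip_force: 0.0
```

Run:
```python
from h import *
np.set_printoptions(precision=4,suppress=True)
f=frame('side');W=world(f);f2=frame('wrist');W2=world(f2);print(f2['T'])
np.savez('/tmp/w.npz',W=W2,img=f2['img'])
im=cv2.resize(f['img'][150:280,280:420],(400,371));c=np.zeros((371,800,3),np.uint8)
c[:,:400]=im;c[:250,400:]=cv2.resize(f2['img'],(400,250));cv2.imwrite('pics/c2.png',c[:,:,::-1])
# lid top heights
for W_,I in [(W,f['img'])]:
    m=(W_[...,0]>.5)&(W_[...,0]<.66)&(abs(W_[...,1]-.02)<.13)&(W_[...,2]>.1)&(W_[...,2]<.2);p=W_[m];print(len(p),np.median(p[:,2]))
    for x in (.52,.56,.6,.64): 
        q=p[abs(p[:,0]-x)<.015];print(x,len(q),np.median(q[:,2]) if len(q) else 0)
```

```text
[[ 0.0312  0.9596  0.2798  0.3643]
 [ 0.9995 -0.0301 -0.0085  0.0237]
 [ 0.0003  0.2799 -0.96    0.3363]
 [ 0.      0.      0.      1.    ]]
3279 0.1445219655028388
0.52 606 0.14450447799793303
0.56 639 0.1445701071815786
0.6 614 0.14437453134082467
0.64 597 0.1446630040907131
```

View pics/c2.png

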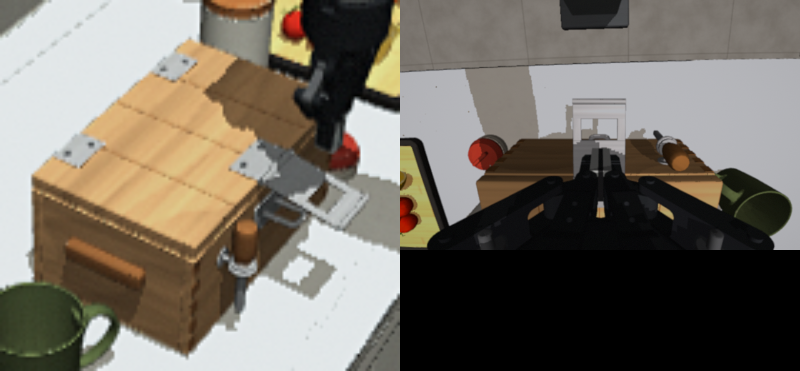

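Lid is shut (flat at 0.1445 m). The hasp slopes down out to the front; the wrist view (right half) shows the strap at ≈(600,120) and the pin handle at ≈(675,150).

Run:
```python
from h import *
np.set_printoptions(precision=4,suppress=True)
d=np.load('/tmp/w.npz');W=d['W'];I=d['img'].astype(int)
for r in range(160,250,10): print(r,W[r,290],W[r,345])
# pin handle: brown, near x<.485 z .1-.155 y .08-.14
m=(I[...,0]-I[...,2]>30)&(W[...,0]<.482)&(W[...,0]>.43)&(W[...,2]>.1)&(W[...,2]<.16)&(W[...,1]>.07)&(W[...,1]<.16)
p=W[m];print(len(p),p.min(0),p.max(0))
t=p[p[:,2]>.145];print('top',len(t),t.mean(0) if len(t) else '')
for z in (.11,.12,.13,.14,.147):
    q=p[abs(p[:,2]-z)<.004]
    if len(q)>3: print(z,len(q),q.min(0),q.max(0))
vu=np.argwhere(m);print(vu.min(0),vu.max(0))
# strap y extent
s=(abs(I[...,0]-I[...,2])<15)&(W[...,2]>.1)&(W[...,2]<.15)&(W[...,0]>.39)&(W[...,0]<.43)
p=W[s];print('strap',len(p),np.percentile(p,[1,50,99],axis=0))
```

```text
160 [0.3978 0.003  0.1343] [0.399  0.0384 0.1333]
170 [0.4047 0.0024 0.132 ] [0.4057 0.0384 0.1326]
180 [0.4111 0.0021 0.1337] [0.4121 0.0382 0.1343]
190 [ 0.453  -0.0126  0.0007] [ 0.4551  0.0477 -0.0001]
200 [ 0.4647 -0.0134  0.0001] [0.4659 0.0474 0.0023]
210 [ 0.4757 -0.0138  0.0021] [0.4781 0.0474 0.0007]
220 [ 0.4877 -0.0146  0.0015] [0.4898 0.0473 0.0011]
230 [0.444  0.0007 0.1393] [0.4446 0.0374 0.1406]
240 [0.4501 0.0006 0.142 ] [0.4518 0.0373 0.1408]
1075 [0.4551 0.0956 0.1172] [0.4781 0.1182 0.1482]
top 469 [0.4672 0.1063 0.146 ]
0.12 43 [0.4551 0.1007 0.1172] [0.4585 0.1123 0.124 ]
0.13 93 [0.4553 0.0974 0.1262] [0.4615 0.1126 0.1339]
0.14 296 [0.4556 0.0956 0.1361] [0.4781 0.1182 0.144 ]
0.147 654 [0.4572 0.0961 0.143 ] [0.4767 0.1173 0.1482]
[230 429] [273 463]
strap 3254 [[ 0.3971 -0.0071  0.1313]
 [ 0.4094  0.0204  0.134 ]
 [ 0.4293  0.0479  0.1376]]
```

play_rows --increments '[0.006,0,0.3,0,0,0,0.006,0,0.4,0,0,0,0,0,0.47,0,0,0,-0.028,0,0.534,0,0,0,-0.06,0,0.58,0,0,0,-0.095,0,0.62,0,0,0,-0.14,0,0.655,0,0,0,-0.19,0,0.68,0,0,0,-0.24,0,0.69,0,0,0,-0.29,0,0.69,0,0,0,-0.31,0,0.69,0,0,0]'

```text
clock: 5.08
tool_pos: [0.4722, 0.0201, 0.1167]
eef_rot: [-0.001, 0.016, 1.0, 0.0]
force: [-11.4, 0.4, 5.0]
width: -0.005
grip_force: 5.7
```

play_rows --increments '[-0.015,0,0,0,0,0,-0.025,0,0,0,0,0]'

```text
clock: 5.32
tool_pos: [0.4722, 0.0201, 0.1166]
eef_rot: [-0.004, 0.016, 1.0, 0.0]
force: [-19.5, 0.8, 11.2]
width: -0.003
grip_force: 10.1
```

play_rows --increments '[0.1,0,0,0,0,0,0.2,0,-0.1,0,0,0,0.104,0.2,-0.5,0,0,0,0.104,0.45,-0.85,0,0,0]'

```text
clock: 5.82
tool_pos: [0.4658, 0.0746, 0.2214]
eef_rot: [0.001, 0.016, 1.0, 0.0]
force: [0.2, 0.1, -1.5]
width: 0.002
grip_force: 0.0
```

play_rows --increments '[0,0.27,0,0,0,0,0,0.27,0,0,0,0,0,0.27,0,0,0,0,0,0.27,0,0,0,0]' --fingers 1

```text
clock: 6.32
tool_pos: [0.4662, 0.106, 0.2188]
eef_rot: [-0.0, 0.016, 1.0, -0.0]
force: [-0.3, 0.5, 0.4]
width: 0.844
grip_force: 0.0
```

Run:
```python
from h import *
np.set_printoptions(precision=4,suppress=True)
f=frame('side');W=world(f);g=frame('scene');f2=frame('wrist');W2=world(f2)
c=np.zeros((600,800,3),np.uint8)
c[:371,:400]=cv2.resize(f['img'][150:280,280:420],(400,371));c[:340,400:]=cv2.resize(g['img'][150:320,230:430],(400,340));c[350:600,400:]=cv2.resize(f2['img'],(400,250));cv2.imwrite('pics/c3.png',c[:,:,::-1])
I=f2['img'].astype(int)
m=(I[...,0]-I[...,2]>30)&(W2[...,0]<.484)&(W2[...,0]>.43)&(W2[...,2]>.1)&(W2[...,2]<.16)&(W2[...,1]>.07)&(W2[...,1]<.16)
p=W2[m];print('pin',len(p),p.min(0),p.max(0))
# strap outer face & staple from wrist, side
for n,w in (('wrist',W2),('side',W),('scene',world(g))):
    for lo,hi in ((.105,.115),(.122,.138)):
        s=w[(w[...,2]>lo)&(w[...,2]<hi)&(abs(w[...,1]-.02)<.022)&(w[...,0]>.46)&(w[...,0]<.5)]
        print(n,lo,len(s),np.median(s,axis=0) if len(s) else '')
    s=w[(w[...,2]>.088)&(w[...,2]<.103)&(abs(w[...,1]-.02)<.025)&(w[...,0]>.43)&(w[...,0]<.47)]
    if len(s): print('staple',n,len(s),np.percentile(s,[2,50,98],axis=0))
```

```text
pin 898 [0.4553 0.0963 0.1192] [0.4769 0.1188 0.1482]
wrist 0.105 229 [0.4817 0.0203 0.1101]
wrist 0.122 447 [0.4818 0.0197 0.13  ]
staple wrist 465 [[0.449  0.0051 0.0959]
 [0.4564 0.0196 0.0985]
 [0.4695 0.0336 0.1003]]
side 0.105 20 [0.4832 0.0215 0.1095]
side 0.122 29 [0.4833 0.0222 0.129 ]
staple side 38 [[0.4492 0.007  0.0926]
 [0.4566 0.022  0.0956]
 [0.469  0.0361 0.0996]]
scene 0.105 45 [0.4822 0.0191 0.1109]
scene 0.122 82 [0.4823 0.0188 0.1304]
staple scene 75 [[0.4485 0.0054 0.0939]
 [0.4563 0.018  0.0986]
 [0.4695 0.0335 0.1009]]
```

View pics/c3.png

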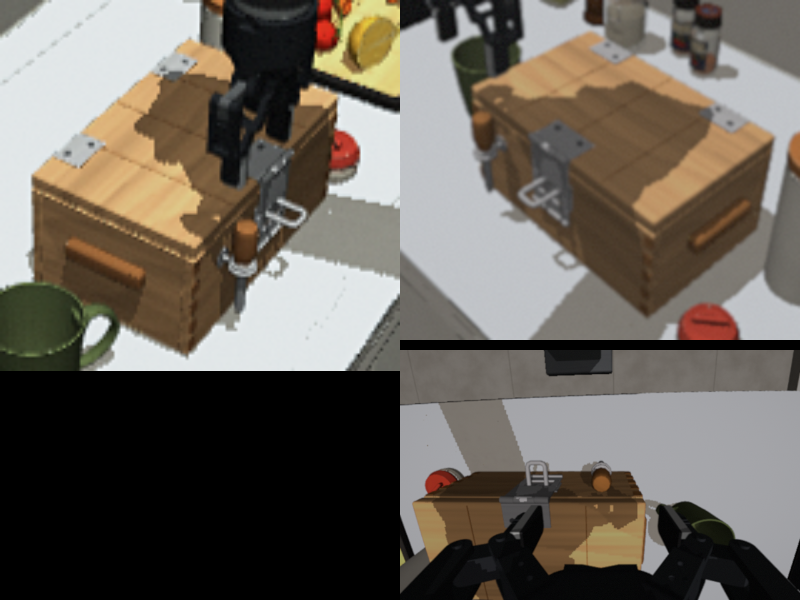

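play_rows --increments '[-0.007,0.01,0.2,0,0,0,-0.007,0.01,0.4,0,0,0,-0.007,0.01,0.6,0,0,0,-0.007,0.01,0.75,0,0,0,-0.007,0.01,0.845,0,0,0,-0.007,0.01,0.845,0,0,0]'

```text
clock: 7.22
tool_pos: [0.4669, 0.1076, 0.1169]
eef_rot: [-0.001, 0.016, 1.0, -0.0]
force: [-0.7, -1.2, -0.0]
width: 1.001
grip_force: 0.0
```

play_rows --increments '[0,0,0,0,0,0,0,0,0,0,0,0,0,0,0,0,0,0,0,0,0,0,0,0,0,0,0,0,0,0,0,0,0,0,0,0,0,0,0,0,0,0,0,0,0,0,0,0]' --fingers 0 --force 40

```text
clock: 8.22
tool_pos: [0.4676, 0.108, 0.1179]
eef_rot: [0.0, 0.016, 1.0, 0.0]
force: [-0.6, 0.9, 5.6]
width: 0.263
grip_force: 39.3
```

play_rows --increments '[0,0,-0.05,0,0,0,0,0,-0.15,0,0,0,0,0,-0.3,0,0,0,0,0,-0.45,0,0,0,0,0,-0.6,0,0,0,0,0,-0.71,0,0,0,0,0,-0.71,0,0,0]'

```text
clock: 9.1
tool_pos: [0.4678, 0.108, 0.2038]
eef_rot: [0.001, 0.016, 1.0, 0.0]
force: [0.4, 0.6, -1.3]
width: 0.264
grip_force: 39.3
```

play_rows --increments '[0,-0.15,0,0,0,0,0,-0.35,0,0,0,0,0,-0.55,0,0,0,0,0,-0.7,0,0,0,0,-0.005,-0.734,0,0,0,0,-0.005,-0.734,0,0,0,0,-0.005,-0.734,0,0,0,0]'

```text
clock: 9.98
tool_pos: [0.4651, 0.0202, 0.2025]
eef_rot: [-0.0, 0.015, 1.0, 0.0]
force: [-0.2, 0.1, -0.6]
width: 0.264
grip_force: 39.4
```

Run:
```python
from h import *
np.set_printoptions(precision=4,suppress=True)
s=monitor.read_state();print(s['tool_pos'],s['width'],s['grip_force'])
f=frame('side');W=world(f);g=frame('scene');Wg=world(g);f2=frame('wrist');W2=world(f2)
c=np.zeros((600,800,3),np.uint8)
c[:371,:400]=cv2.resize(f['img'][150:280,280:420],(400,371));c[:340,400:]=cv2.resize(g['img'][150:320,230:430],(400,340));c[350:600,400:]=cv2.resize(f2['img'],(400,250));cv2.imwrite('pics/c4.png',c[:,:,::-1])
for n,w in (('wrist',W2),('side',W),('scene',Wg)):
    for lo,hi in ((.118,.138),(.138,.158),(.158,.178)):
        s=w[(w[...,2]>lo)&(w[...,2]<hi)&(abs(w[...,1]-.02)<.02)&(w[...,0]>.43)&(w[...,0]<.478)]
        if len(s): print(n,lo,len(s),np.percentile(s,[2,50,98],axis=0).round(4).tolist())
```

```text
[0.4651 0.0202 0.2025] 0.2638752581010228 39.353664088994265
wrist 0.118 52 [[0.46, 0.0153, 0.1295], [0.4609, 0.0196, 0.1339], [0.4639, 0.0242, 0.1373]]
wrist 0.138 158 [[0.4601, 0.015, 0.1383], [0.4609, 0.0196, 0.1485], [0.4648, 0.0245, 0.1574]]
wrist 0.158 72 [[0.46, 0.0156, 0.1582], [0.4607, 0.02, 0.1619], [0.4633, 0.0238, 0.1665]]
side 0.118 16 [[0.4617, 0.0215, 0.1215], [0.4649, 0.0237, 0.1318], [0.4696, 0.0286, 0.1375]]
side 0.138 19 [[0.4617, 0.0187, 0.1381], [0.4651, 0.0247, 0.1473], [0.4698, 0.0292, 0.1551]]
side 0.158 22 [[0.4605, 0.023, 0.158], [0.4641, 0.0252, 0.1648], [0.4706, 0.0279, 0.1758]]
scene 0.118 22 [[0.4605, 0.0162, 0.1225], [0.463, 0.0182, 0.1325], [0.469, 0.0234, 0.1377]]
scene 0.138 37 [[0.4601, 0.0157, 0.1395], [0.4626, 0.0184, 0.1473], [0.4662, 0.0234, 0.1574]]
scene 0.158 42 [[0.4607, 0.016, 0.1583], [0.4629, 0.018, 0.1672], [0.4692, 0.0242, 0.1765]]
```

View pics/c4.png

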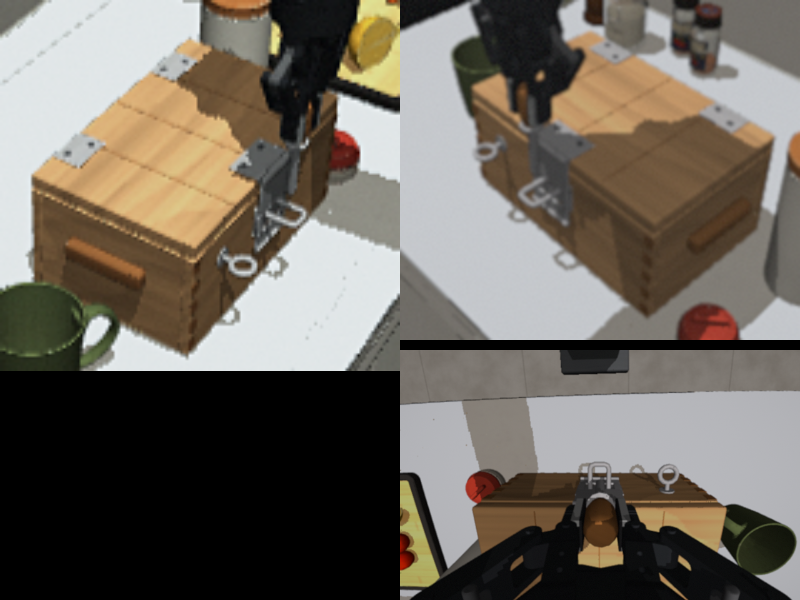

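The pin hangs upright, its shank centred at (0.465, 0.020) over the loop centre (0.465, 0.0195).

play_rows --increments '[0,-0.004,0.05,0,0,0,0,-0.004,0.12,0,0,0,0,-0.004,0.2,0,0,0,0,-0.004,0.3,0,0,0,0,-0.004,0.4,0,0,0,0,-0.004,0.5,0,0,0,0,-0.004,0.6,0,0,0,0,-0.004,0.66,0,0,0,0,-0.004,0.69,0,0,0,0,-0.004,0.7,0,0,0,0,-0.004,0.7,0,0,0]'

```text
clock: 11.5
tool_pos: [0.4653, 0.0194, 0.1189]
eef_rot: [0.0, 0.016, 1.0, 0.0]
force: [-0.0, 0.8, -1.1]
width: 0.263
grip_force: 39.4
```

play_rows --increments '[0,0,0.006,0,0,0,0,0,0.012,0,0,0,0,0,0.012,0,0,0]'

```text
clock: 11.88
tool_pos: [0.4654, 0.0194, 0.1177]
eef_rot: [0.0, 0.016, 1.0, -0.0]
force: [-0.7, -0.5, 2.8]
width: 0.267
grip_force: 39.7
```

play_rows --increments '[0,0,0,0,0,0,0,0,0,0,0,0,0,0,0,0,0,0,0,0,0,0,0,0,0,0,0,0,0,0]' --fingers 0.8

```text
clock: 12.5
tool_pos: [0.4651, 0.0194, 0.1172]
eef_rot: [-0.0, 0.016, 1.0, -0.0]
force: [-0.3, 0.7, -0.0]
width: 0.804
grip_force: 0.0
```

play_rows --increments '[0,0,-0.1,0,0,0,0,0,-0.3,0,0,0,0,0,-0.6,0,0,0,0,0,-0.9,0,0,0,0.5,0,-1,0,0,0,0.8,0,-1,0,0,0,0.8,0,-1,0,0,0]'

```text
clock: 13.38
tool_pos: [0.3677, 0.0224, 0.2388]
eef_rot: [0.001, 0.016, 1.0, 0.0]
force: [0.3, -0.2, 0.5]
width: 0.8
grip_force: 0.0
```

Run:
```python
from h import *
f=frame('side');g=frame('scene');f2=frame('wrist');W2=world(f2);I=f2['img'].astype(int)
c=np.zeros((600,800,3),np.uint8)
c[:371,:400]=cv2.resize(f['img'][150:280,280:420],(400,371));c[:340,400:]=cv2.resize(g['img'][150:320,230:430],(400,340));c[350:600,400:]=cv2.resize(f2['img'],(400,250));cv2.imwrite('pics/c5.png',c[:,:,::-1])
for n,h in (('wrist',f2),('side',f),('scene',g)):
    W=world(h);I=h['img'].astype(int)
    m=(I[...,0]-I[...,2]>30)&(W[...,0]<.4795)&(W[...,0]>.43)&(W[...,2]>.09)&(W[...,2]<.2)&(abs(W[...,1]-.02)<.03)
    p=W[m];print(n,len(p),p.min(0).round(4),p.max(0).round(4))
    s=W[(W[...,2]>.103)&(W[...,2]<.14)&(abs(abs(W[...,1]-.02)-.02)<.007)&(W[...,0]>.47)&(W[...,0]<.5)]
    if len(s): print('strap',np.median(s,axis=0))
    m=(W[...,0]>.5)&(W[...,0]<.65)&(abs(W[...,1]-.02)<.13)&(W[...,2]>.1)&(W[...,2]<.17);print('lid',np.median(W[m][:,2]))
```

```text
wrist 786 [0.4523 0.0088 0.115 ] [0.4743 0.0303 0.148 ]
strap [0.48215273 0.03317671 0.12412311]
lid 0.145991296223454
side 104 [ 0.4544 -0.0036  0.1063] [0.4794 0.0361 0.1475]
strap [0.48414149 0.04126146 0.12350315]
lid 0.14454496387521937
scene 184 [0.4533 0.0083 0.1089] [0.4749 0.0298 0.1486]
strap [4.81814029e-01 8.39784033e-05 1.24246207e-01]
lid 0.14681361271469925
```

View pics/c5.png

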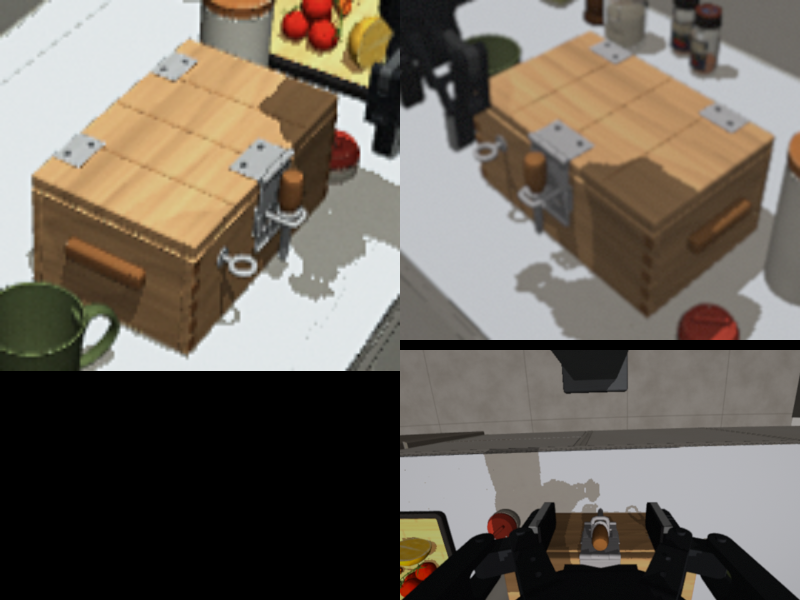

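The pictures show the pin upright through the staple with its handle top at 0.148 m, as expected when seated. The hasp is flush, the lid is shut and the gripper is clear.

```bash
python3 -c "
from bench import workorder
print(workorder.job_done())"
```

```text
the job is handed in; nothing more can be done
None
```

The chest is locked and handed in at about 13.5 s: lid shut, hasp flush on the front, pin seated upright in the staple, gripper clear, and the mug, kitchen timer and canister never touched.

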